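Check a glued frame corner with the square

ROBOT

A 6-joint arm with a two-finger parallel gripper is mounted at the origin on the work surface. World frame = base frame: x ahead of the robot, y to its left, z up, the work surface at z = 0. Lengths are in mm, angles in rad, forces in N, time in s.
With the tool pointing down it reaches from about 350 to 875 mm from the base axis. Payload 4.2 kg.
Tool frame: the origin (TCP) lies midway between the tips of the shut fingers; the grasp point (between the pads) lies 19 mm behind it; z points along the fingers, y is the direction in which the jaws open and shut (so a half turn about z gives the same grasp; the last joint's range is limited). The gripper opens to 85 mm and grips with 20 to 120 N. Pads are 22 mm wide; open, the fingers measure 114 mm over their backs; the gripper's body (76 mm by 85 mm) begins 54 mm behind the grasp point. The pads swing forward as they close: fully open they stand 13 mm farther back than shut.
Start: joints at [-0.876, 0.385, 0.008, 0, -1.194, -0.259], TCP at [263.847, -566.555, 231.312] pointing down, gripper open.
Joint ranges: [-3.14, 3.14], [-1.21, 2.06], [-1.07, 1.41], [-3.16, 2.05], [-2.99, -0.16], [-3.1, 3.1]. Speed limits (rad/s): [2.79, 2.79, 3.14, 3.14, 3.14, 3.14].

INTERFACE

Orientations are given as a unit quaternion [x, y, z, w].
In Python, from bench import readout, optics, workorder, nets gives the robot as it stands. The module is installed in compiled form; this text tells all that it offers.
- The arm moves only by the tool move_arm, never from a script. Its argument "steps" is a list of rows, each a list of 7 numbers: the opening, from -1 (shut) to 1 (fully open), so that 0 is half open, then the shift along the world's x, y, z in mm, then the turn, a rotation vector about the world's x, y, z in rad. In form: [[gripper, tx, ty, tz, wx, wy, wz], ...]. A call has 1 to 5 rows; each row is the pose to reach, as a shift and turn from the pose commanded when the call began; what a row does not reach only later rows make up. A row lasts 1/12 s, in which the tool goes at most 41.7 mm and 7.16 degrees, less where a joint would pass 70% of its speed; a pose out of reach is approached as far as the arm can. A call with a gripper value outside its range is refused whole. The fingers move at their own pace and stop on an object; the grip force is fixed at half the most. Time passes only in rows, so rows that repeat a pose let the fingers close. It gives the time, the measured TCP pose, the force and the opening at its end, in the units of the state.
- readout.read_state(): the state, without advancing time (a new reading comes with each control period).
- optics.get_image(name): name is "scene" or "top" or "wrist"; returns a dict with "frame" (480x640x3 uint8, blue, green, red), "fx", "fy", "cx", "cy" (pixels), "rvec" (rotation vector, rad) and "tvec" (3), from world to camera coordinates, as OpenCV has them. Camera axes: x right, y down, z forward; pixel columns grow to the right and rows downward; lengths in mm; the calibration is good to about 2 mm. A picture is of the moment at which its call begins. There is no depth.
- workorder.job_done(): hands the job in, once; it reports no verdict.
Trained networks look in a picture, given as the dict that the camera call returned (one of the last four; its "shot" number tells which), for a name from the list of things; names that differ only in an ending like _2 or _b are one class to them, and where a whole thing is asked for, a point or a joint stands for the part that bears it (a point fixed in the world has none). Each returns a list of dicts, best first, with "conf" (0 to 1); they miss things now and then, are a little off and sometimes report something else, mostly with a low value. They report only what shows in the picture. A call takes as long as a camera call. They do not tell look-alikes from the thing itself.
- nets.silhouettes(name, picture): "region" (480x640 bool, what is visible of it) and "extent" ([left, top, right, bottom] in pixels, round what is visible of it).
- nets.tip_of(name, picture): "uv" ([column, row] in pixels: a listed point, or the origin of a listed thing).
The state is a dict: "clock": time; "joints": joint angles; "joint_vel": joint speeds; "joint_efforts": joint torques, N m; "position": TCP position; "ee_rot": TCP orientation; "contact_force": force on the tool from outside, world axes, zero at the start; "wrist_torque": the same for the moment, N m; "gripper_width": finger opening in mm.
Only numpy, scipy, OpenCV 4.12 (cv2) and the standard library are available. Lean on these libraries where they do the work, as an engineer would, in place of code of your own. Each camera call takes 0.05 s, during which the arm holds its last target.

TASK

Pick up the right-angled square by its wooden handle, hold it flat on the bench and press it firmly for about a second against both outer faces of the wooden frame's corner nearest the robot, so that the angle between its legs fits flush round the corner. Then let go and leave it lying there against the corner. Leave the wider-angled gauge where it is.

Things in the scene. Friction and masses are not known exactly. Their poses are not given: they have to be found in the camera images.
- square_grip (a point): Handle centre of the loose right-angled square: a flat smooth aluminium L, 16 mm thick, 0.3 kg, on the bench, two legs 30 mm wide. Handle: dark wood post on the elbow, 24 x 24 mm, sides parallel to the legs, 16 to 96 mm above the underside (this point: 56). x and y point along the legs, z up. The L's inner corner is at x = y = +15 mm from here, the outer edges at -15 mm; inner edges 90 mm long.
- frame: Flat pale wood door frame, 220 x 180 mm outside, rails 40 mm wide, 22 mm high, fixed on the bench. Origin: outer edge of its corner nearest the robot, at bench level. x runs along the 220 mm rail's outer face, y along the 180 mm one's, z up. The square is flush when its inner corner is at this origin and its x, y axes are parallel to these. A screw clamp 75 mm high is on the far corner.
- rail_long: The frame's 220 mm rail, smoothly planed, fixed part of the frame; same origin and axes as the frame. Its outer face (the plane y = 0 of the frame) is one of the two faces to press against.
- rail_short: The frame's 180 mm rail, smoothly planed, fixed part of the frame; same origin and axes as the frame. Its outer face (the plane x = 0 of the frame) is the other face to press against.
- gauge_grip (a point): Not to be moved: the handle centre of a look-alike gauge (loose) of the same aluminium plate and with the same wooden handle, but with its two 90 mm legs spread at 135 degrees. 56 mm above its underside.
Things that resemble listed ones, but are neither listed nor needed, are in the scene too. Leave any orange look-alike of the part that bears square_grip alone.

How it is judged (in metres and radians):
On the way:
1. the held square lies flat and is pressed against both outer faces of the frame corner at once (contact force between square and rail_long above 1 N and contact force between square and rail_short above 1 N and contact force between the fingers and square above 1 N and x of square_grip in the frame of frame between -0.025 and -0.005 m and y of square_grip in the frame of frame between -0.025 and -0.005 m and height (world z) of square_grip below 0.064 m and angle between the x axis of square_grip and the x axis of frame, either way round below 0.175 rad), for 0.3 s.
At the end, for the whole second after the job is handed in: the square lies flat on the bench, released and at rest, its inner corner within 10 mm of the frame's corner along each face and its legs within 10 degrees of the faces (x of square_grip in the frame of frame between -0.025 and -0.005 m and y of square_grip in the frame of frame between -0.025 and -0.005 m and height (world z) of square_grip below 0.06 m and angle between square_grip's own z axis and vertical below 0.1 rad and angle between the x axis of square_grip and the x axis of frame, either way round below 0.175 rad and linear speed of square below 0.02 m/s); the robot touches nothing.
It fails at once if the wider-angled gauge is moved more than 30 mm (distance of gauge_grip from where it was at the start of the episode above 0.03 m).
It also fails if it takes over 40 s, if anything falls off the work surface, if the arm or the gripper's body presses on something with over 40 N, if the wrist force passes 120 N, or if a joint passes its speed limit or range.

## Working session

There is one attempt and no reset: what is moved stays moved. The work goes in short steps, Python scripts to look and compute and a tool call to move; the robot and the scene stay as the last step left them, time stands still between calls to the robot, and variables do not carry over. Pictures are saved under pics/ and viewed, and the job is handed in when it is done.

Besides the shell and the picture viewer there is one more tool, called after ">>>" as name([rows], argument=value, ...), one row to a line, values as JSON. move_arm: Moves the arm, as the interface text tells. Its arguments: {"type":"object","properties":{"steps":{"type":"array","items":{"type":"array","items":{"type":"number"}}}},"required":["steps"]}

```bash
mkdir -p pics
cat > h.py <<'E'
import numpy as np, cv2
from bench import readout, optics, workorder, nets
def ray(p,uv):
    R,_=cv2.Rodrigues(np.array(p["rvec"],float)); t=np.array(p["tvec"],float).ravel()
    d=R.T@np.array([(uv[0]-p["cx"])/p["fx"],(uv[1]-p["cy"])/p["fy"],1.]); return -R.T@t,d
def onz(p,uv,z):
    c,d=ray(p,uv); return c+d*(z-c[2])/d[2]
def proj(p,X):
    K=np.array([[p["fx"],0,p["cx"]],[0,p["fy"],p["cy"]],[0,0,1]],float)
    return cv2.projectPoints(np.array(X,float).reshape(-1,3),np.array(p["rvec"],float),np.array(p["tvec"],float),K,None)[0].reshape(-1,2)
E
python3 - <<'E'
from h import *
for n in ["top","scene"]:
    p=optics.get_image(n); cv2.imwrite(f"pics/{n}0.png",p["frame"])
    print(n,ray(p,(320,240)))
    for k,z in [("square_grip",56),("gauge_grip",56),("frame",0)]:
        for r in nets.tip_of(k,p)[:4]: print(k,np.round(r["uv"],1),round(r["conf"],2),np.round(onz(p,r["uv"],z),1))
        for r in nets.silhouettes(k,p)[:4]: print('  sil',r["extent"],round(r["conf"],2))
E
```

```text
top (array([ 189.36433613, -128.10365255, 1337.73423661]), array([ 0.19267848,  0.0047406 , -0.98128599]))
square_grip [395.1 232.1] 0.76 [ 454.8 -304.3   56. ]
  sil [455.9, 228.0, 474.5, 243.0] 0.74
  sil [353.8, 201.2, 421.1, 247.0] 0.67
gauge_grip [156.5 234.3] 0.91 [467.7 276.4  56. ]
  sil [125.6, 219.5, 198.0, 245.4] 0.93
frame [261.9 181.2] 0.77 [611.7  24.1   0. ]
  sil [226.5, 64.5, 332.6, 177.5] 0.94
scene (array([1323.7886208 ,  311.35112602,  840.04811857]), array([-0.71066742, -0.33834834, -0.61686069]))
square_grip [246.5 223.1] 0.88 [ 444.9 -319.4   56. ]
square_grip [272.4 182.4] 0.87 [ 240.8 -361.7   56. ]
square_grip [171.5 195.6] 0.57 [ 431.8 -573.7   56. ]
  sil [251.5, 167.5, 311.9, 220.4] 0.9
  sil [208.9, 207.8, 270.7, 266.1] 0.65
  sil [238.4, 317.5, 341.0, 341.4] 0.64
  sil [142.4, 180.8, 203.7, 226.1] 0.56
gauge_grip [479.3 303.2] 0.81 [460.2 287.   56. ]
  sil [427.4, 287.9, 513.1, 349.6] 0.9
  sil [212.7, 318.1, 347.9, 425.7] 0.64
```

View pics/top0.png

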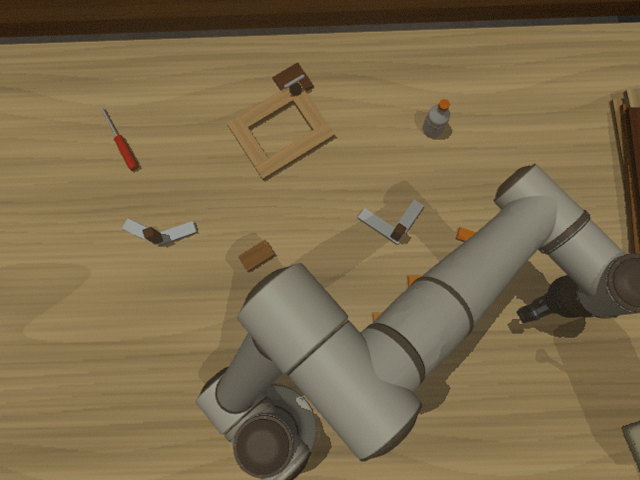

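View pics/scene0.png

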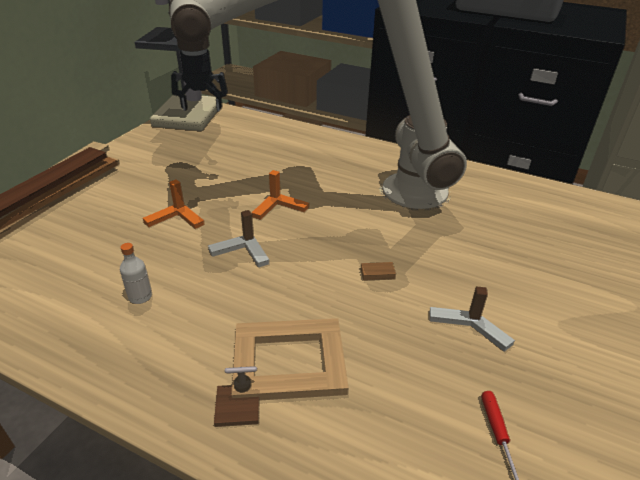

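Candidates for the square: the aluminium L at top (397,235) / scene (247,240); orange L's at scene (277,200) and (178,210); aluminium wide gauge at top (155,235) / scene (478,318). The grey one at top (397,235) has a 90° angle and is not orange, so it fits. I'll enlarge it to confirm, and measure it.

Run:
```python
from h import *
p=optics.get_image("top"); f=p["frame"]
a=cv2.resize(f[190:260,340:440],None,fx=6,fy=6,interpolation=cv2.INTER_CUBIC)
b=cv2.resize(f[60:190,215:345],None,fx=4,fy=4,interpolation=cv2.INTER_CUBIC)
cv2.imwrite("pics/sq.png",a);cv2.imwrite("pics/fr.png",b)
# masks
for n,uvc in (("square_grip",(390,225)),("frame",(280,120))):
    for r in nets.silhouettes(n,p):
        m=r["region"].astype(np.uint8); print(n,r["extent"],m.sum())
        cs,_=cv2.findContours(m,cv2.RETR_EXTERNAL,cv2.CHAIN_APPROX_NONE)
        c=max(cs,key=cv2.contourArea); ap=cv2.approxPolyDP(c,3,True).reshape(-1,2); print(ap.tolist())
        print(cv2.boxPoints(cv2.minAreaRect(c)).round(1).tolist())
```

```text
square_grip [456.6, 228.4, 473.6, 240.2] 154
[[456, 238], [465, 240], [472, 232], [460, 228]]
[[455.1000061035156, 238.6999969482422], [459.1000061035156, 226.6999969482422], [472.8999938964844, 231.3000030517578], [468.8999938964844, 243.3000030517578]]
square_grip [355.4, 198.6, 426.1, 246.1] 992
[[422, 206], [413, 200], [394, 227], [366, 210], [358, 218], [396, 243]]
[[356.79998779296875, 218.1999969482422], [383.20001220703125, 178.8000030517578], [423.29998779296875, 205.5], [397.0, 245.0]]
square_grip [373.5, 274.3, 417.8, 321.7] 110
[[419, 277], [408, 276], [408, 285]]
[[404.3999938964844, 277.79998779296875], [416.3999938964844, 271.79998779296875], [420.3999938964844, 279.79998779296875], [408.3999938964844, 285.79998779296875]]
frame [224.8, 63.2, 332.4, 179.9] 4708
[[297, 63], [273, 76], [279, 87], [277, 93], [227, 123], [262, 179], [333, 137], [306, 95], [312, 85]]
[[217.39999389648438, 110.80000305175781], [297.0, 60.70000076293945], [342.0, 132.1999969482422], [262.3999938964844, 182.3000030517578]]
```

View pics/sq.png

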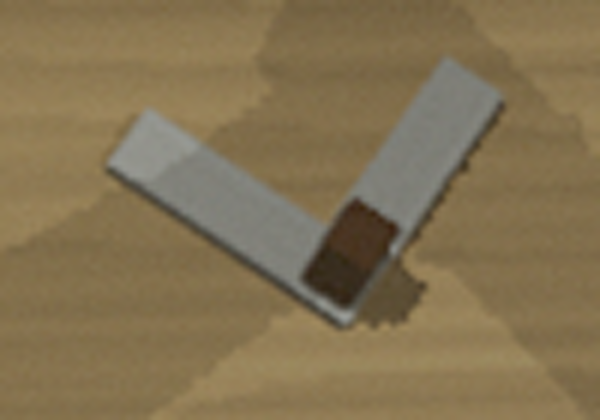

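View pics/fr.png

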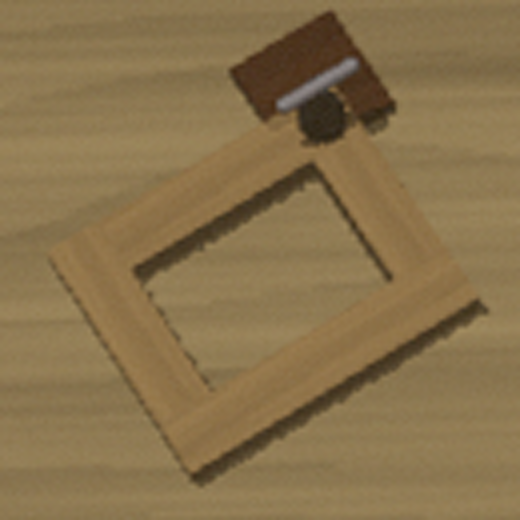

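```bash
cat > fit.py <<'E'
from h import *
from scipy.optimize import least_squares
def fit(obs,x0):
    # obs: list of (picture, local Nx3, uv Nx2); returns x,y,yaw
    def f(q):
        c,s=np.cos(q[2]),np.sin(q[2]); R=np.array([[c,-s,0],[s,c,0],[0,0,1]]); t=[q[0]*1,q[1]*1,0]
        return np.concatenate([(proj(p,np.array(L,float)@R.T+t)-np.array(uv)).ravel() for p,L,uv in obs])
    r=least_squares(f,x0,x_scale=[10,10,.1]); return r.x,r.fun.reshape(-1,2)
E
python3 - <<'E'
from fit import *
p=optics.get_image("top")
z=16
L=[(-15,-15,z),(-15,105,z),(15,105,z),(105,15,z),(105,-15,z),(15,15,z)]
uv=np.array([(343,317),(110,163),(150,108),(447,57),(502,98),(328,218)])/6+[340,190]
print(fit([(p,L,uv)],[455,-304,-.6]))
z=22
L=[(0,0,z),(220,0,z),(0,180,z),(40,40,z),(180,40,z),(40,140,z)]
uv=np.array([(192,472),(482,300),(52,258),(210,391),(390,281),(135,270)])/4+[215,60]
print(fit([(p,L,uv)],[611,24,-.6]))
s=readout.read_state();print({k:np.round(v,3) for k,v in s.items()})
E
```

```text
(array([ 454.04275938, -311.56895625,   -0.64807042]), array([[ 0.51639498,  1.04061297],
       [-0.402159  , -0.42108415],
       [-0.29618056, -0.69715204],
       [-0.17615542, -0.45153741],
       [ 0.62407853, -0.64197814],
       [-0.27463578,  1.10978845]]))
(array([610.75799219,  19.04636835,  -1.03077661]), array([[-0.11759667,  0.92263469],
       [-0.10216116, -0.38443239],
       [-1.07818626, -1.23523273],
       [ 0.54382042,  0.50859771],
       [ 1.53207003,  0.0679476 ],
       [-0.7965172 ,  0.02034468]]))
{'clock': np.float64(0.9), 'joints': array([-0.876,  0.385,  0.008, -0.   , -1.194, -0.259]), 'joint_vel': array([-0.002, -0.   ,  0.001,  0.   , -0.001,  0.002]), 'joint_efforts': array([  0.   , -39.208,  18.862,   4.191,  -0.   ,  -0.   ]), 'position': array([ 263.869, -566.539,  231.325]), 'ee_rot': array([-0.216,  0.976, -0.   ,  0.   ]), 'contact_force': array([-0.764,  0.48 ,  0.485]), 'wrist_torque': array([ 0.02 ,  0.025, -0.012]), 'gripper_width': np.float64(85.348)}
```

The crop shows an aluminium, 90° L with a dark post: this is the square. Next I move above it, with jaws aligned.

>>> move_arm([
  [1, 35, 45, 0, 0, 0, 0.12],
  [1, 70, 90, 0, 0, 0, 0.24],
  [1, 105, 135, 0, 0, 0, 0.36],
  [1, 140, 180, 0, 0, 0, 0.48],
  [1, 165, 212, 0, 0, 0, 0.487],
])

```text
clock: 1.32
position: [392.6, -400.6, 231.6]
ee_rot: [-0.447, 0.895, -0.0, 0.0]
contact_force: [0.4, -0.7, 0.6]
gripper_width: 85.4
```

>>> move_arm([
  [1, 20, 25, -10, 0, 0, 0],
  [1, 25, 43, -30, 0, 0, 0],
  [1, 25, 43, -30, 0, 0, 0],
  [1, 25, 43, -30, 0, 0, 0],
])

```text
clock: 1.65
position: [416.7, -358.2, 200.7]
ee_rot: [-0.446, 0.895, 0.001, -0.001]
contact_force: [0.3, 0.2, 0.5]
gripper_width: 85.7
```

Run:
```python
from h import *
s=readout.read_state();print({k:np.round(v,3) for k,v in s.items() if k in("clock","position","ee_rot","joints")})
for n in("wrist","top"):
    p=optics.get_image(n); cv2.imwrite(f"pics/{n}1.png",p["frame"])
    for k,z in [("square_grip",56),("frame",0)]:
        for r in nets.tip_of(k,p)[:4]: print(n,k,np.round(r["uv"],1),round(r["conf"],2),np.round(onz(p,r["uv"],z),1))
```

```text
{'clock': np.float64(1.65), 'joints': array([-0.415,  0.283, -0.224,  0.   , -1.066, -0.231]), 'position': array([ 416.722, -358.167,  200.697]), 'ee_rot': array([-0.446,  0.895,  0.001, -0.001])}
wrist square_grip [155.1  17.1] 0.95 [ 420.5 -564.5   56. ]
wrist square_grip [319.2 286.6] 0.83 [ 454.1 -313.7   56. ]
wrist square_grip [493.1 111.5] 0.6 [ 248.6 -351.    56. ]
top square_grip [394.4 232.9] 0.9 [ 452.9 -302.5   56. ]
top square_grip [505.  245.4] 0.69 [ 413.9 -565.5   56. ]
top square_grip [419.4 319.7] 0.65 [ 243.5 -349.2   56. ]
top frame [260.6 181.9] 0.83 [610.   27.5   0. ]
```

View pics/wrist1.png

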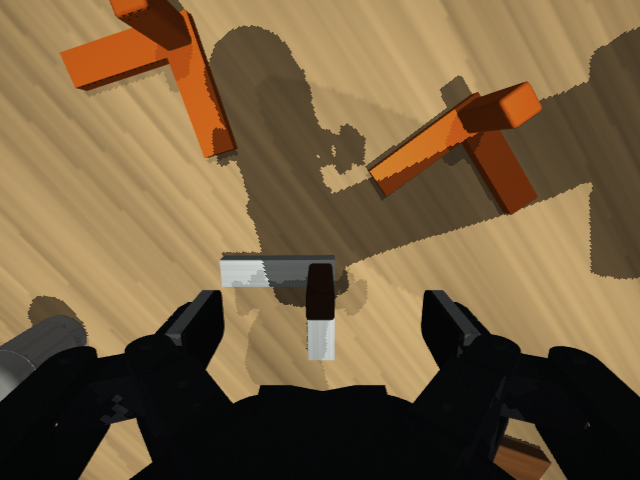

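The wrist view shows the post at (320,290) with its legs aligned to the jaw axis, at about (454,-313), agreeing with the top-view fit. I move over it and descend.

>>> move_arm([
  [1, 20, 24, 0, 0, 0, 0],
  [1, 37, 45, -15, 0, 0, 0],
  [1, 37, 45, -50, 0, 0, 0],
  [1, 37, 45, -70, 0, 0, 0],
  [1, 37, 45, -70, 0, 0, 0],
])

```text
clock: 2.37
position: [451.0, -313.0, 127.1]
ee_rot: [-0.445, 0.896, 0.004, -0.003]
contact_force: [-1.6, 0.5, 0.1]
gripper_width: 85.2
```

Run:
```python
from h import *
s=readout.read_state();print({k:np.round(v,3) for k,v in s.items() if k in("clock","position","ee_rot","joints")})
for n in("wrist",):
    p=optics.get_image(n); cv2.imwrite(f"pics/{n}2.png",p["frame"])
    for k,z in [("square_grip",56)]:
        for r in nets.tip_of(k,p)[:4]: print(n,k,np.round(r["uv"],1),round(r["conf"],2),np.round(onz(p,r["uv"],z),1))
```

```text
{'clock': np.float64(2.367), 'joints': array([-0.312,  0.361, -0.316, -0.002, -0.903, -0.336]), 'position': array([ 450.96 , -313.021,  127.133]), 'ee_rot': array([-0.445,  0.896,  0.004, -0.003])}
wrist square_grip [315.9 256. ] 0.71 [ 456.6 -312.5   56. ]
```

View pics/wrist2.png

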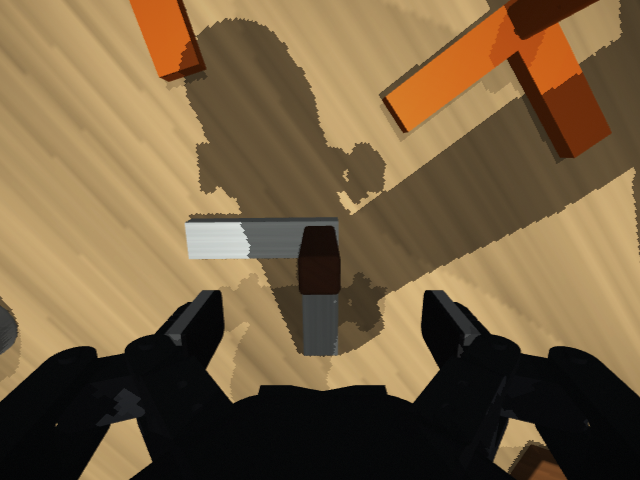

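>>> move_arm([
  [1, 3, 0, -30, 0, 0, 0],
  [1, 3, 0, -60, 0, 0, 0],
  [1, 3, 0, -85, 0, 0, 0],
  [1, 3, 0, -94, 0, 0, 0],
  [1, 3, 0, -94, 0, 0, 0],
])

```text
clock: 2.88
position: [456.4, -314.6, 36.8]
ee_rot: [-0.445, 0.896, 0.001, -0.001]
contact_force: [0.8, -0.4, 1.1]
gripper_width: 85.8
```

>>> move_arm([
  [1, 0, 0, 0, 0, 0, 0],
  [-1, 0, 0, 0, 0, 0, 0],
  [-1, 0, 0, 0, 0, 0, 0],
  [-1, 0, 0, 0, 0, 0, 0],
  [-1, 0, 0, 0, 0, 0, 0],
])

```text
clock: 3.3
position: [457.4, -314.3, 38.4]
ee_rot: [-0.445, 0.895, -0.001, 0.001]
contact_force: [0.2, -0.7, 0.1]
gripper_width: 39.2
```

>>> move_arm([
  [-1, 0, 0, 0, 0, 0, 0],
  [-1, 0, 0, 0, 0, 0, 0],
  [-1, 0, 0, 0, 0, 0, 0],
  [-1, 0, 0, 0, 0, 0, 0],
  [-1, 0, 0, 0, 0, 0, 0],
])

```text
clock: 3.72
position: [457.1, -314.2, 38.0]
ee_rot: [-0.445, 0.895, -0.0, 0.0]
contact_force: [-0.7, 1.8, 6.0]
gripper_width: 23.1
```

Run:
```python
from h import *
for n in("wrist",):
    p=optics.get_image(n); cv2.imwrite(f"pics/{n}3.png",p["frame"])
```

```text
(no output)
```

View pics/wrist3.png

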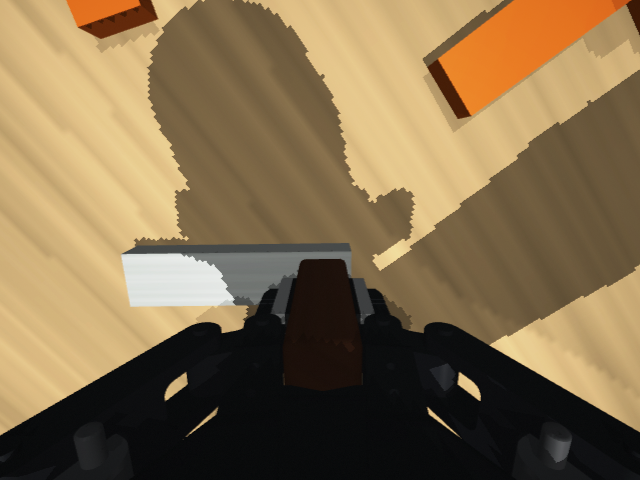

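Gripped (23 mm wide). I lift and carry it to a standoff diagonal to the corner, turning −0.383 rad.

>>> move_arm([
  [-1, 0, 0, 25, 0, 0, 0],
  [-1, 0, 0, 55, 0, 0, 0],
  [-1, 8, 30, 60, 0, 0, -0.08],
  [-1, 17, 68, 60, 0, 0, -0.17],
  [-1, 26, 106, 60, 0, 0, -0.26],
])

```text
clock: 4.18
position: [482.3, -207.3, 97.1]
ee_rot: [-0.322, 0.947, 0.0, 0.0]
contact_force: [0.4, 0.6, -3.2]
gripper_width: 23.4
```

>>> move_arm([
  [-1, 9, 38, 0, 0, 0, -0.08],
  [-1, 18, 76, 0, 0, 0, -0.123],
  [-1, 27, 114, 0, 0, 0, -0.123],
  [-1, 36, 152, 0, 0, 0, -0.123],
  [-1, 45, 185, 0, 0, 0, -0.123],
])

```text
clock: 4.6
position: [526.9, -20.8, 96.4]
ee_rot: [-0.267, 0.964, 0.0, -0.001]
contact_force: [1.5, -0.4, -3.7]
gripper_width: 23.1
```

Run:
```python
from h import *
s=readout.read_state();print({k:np.round(v,3) for k,v in s.items() if k in("clock","position","ee_rot","joints","gripper_width","contact_force")})
```

```text
{'clock': np.float64(4.6), 'joints': array([ 2.680e-01,  3.640e-01, -4.080e-01, -1.000e-03, -8.010e-01,
       -1.298e+00]), 'position': array([526.934, -20.843,  96.365]), 'ee_rot': array([-0.267,  0.964,  0.   , -0.001]), 'contact_force': array([ 1.54 , -0.449, -3.652]), 'gripper_width': np.float64(23.105)}
```

>>> move_arm([
  [-1, 8, 30, 0, 0, 0, 0],
  [-1, 14, 56, 0, 0, 0, 0],
  [-1, 14, 56, -25, 0, 0, 0],
  [-1, 14, 56, -40, 0, 0, 0],
  [-1, 14, 56, -40, 0, 0, 0],
])

```text
clock: 5.02
position: [538.1, 32.7, 53.1]
ee_rot: [-0.266, 0.964, 0.0, -0.005]
contact_force: [-0.3, -0.4, -2.4]
gripper_width: 23.1
```

Run:
```python
from h import *
s=readout.read_state();print({k:np.round(v,3) for k,v in s.items() if k in("clock","position","ee_rot","joints","gripper_width","contact_force")})
for n in("wrist","top","scene"):
    p=optics.get_image(n); cv2.imwrite(f"pics/{n}4.png",p["frame"])
    if n=="scene": cv2.imwrite("pics/scene4c.png",cv2.resize(p["frame"][270:420,170:400],None,fx=3.4,fy=3.4,interpolation=cv2.INTER_CUBIC))
    if n=="top": cv2.imwrite("pics/top4c.png",cv2.resize(p["frame"][60:230,200:360],None,fx=3.5,fy=3.5,interpolation=cv2.INTER_CUBIC))
    for k,z in [("square_grip",76),("frame",0)]:
        for r in nets.tip_of(k,p)[:4]: print(n,k,np.round(r["uv"],1),round(r["conf"],2),np.round(onz(p,r["uv"],z),1))
```

```text
{'clock': np.float64(5.017), 'joints': array([ 0.361,  0.445, -0.415, -0.002, -0.721, -1.39 ]), 'position': array([538.089,  32.693,  53.069]), 'ee_rot': array([-0.266,  0.964,  0.   , -0.005]), 'contact_force': array([-0.277, -0.366, -2.38 ]), 'gripper_width': np.float64(23.131)}
wrist square_grip [322.  313.3] 0.64 [536.2  31.1  76. ]
top square_grip [421.2 319. ] 0.82 [ 244.1 -350.    76. ]
top square_grip [504.6 242.6] 0.7 [ 417.2 -558.3   76. ]
top square_grip [253.  198.4] 0.55 [545.   37.4  76. ]
top frame [262.2 182.7] 0.94 [607.7  23.4   0. ]
scene square_grip [272.2 184. ] 0.85 [ 276.1 -340.7   76. ]
scene square_grip [175.4 191.9] 0.78 [ 435.  -553.7   76. ]
scene square_grip [359.8 280.1] 0.57 [532.   34.2  76. ]
scene frame [337.4 325.1] 0.88 [611.2  19.2   0. ]
```

View pics/wrist4.png

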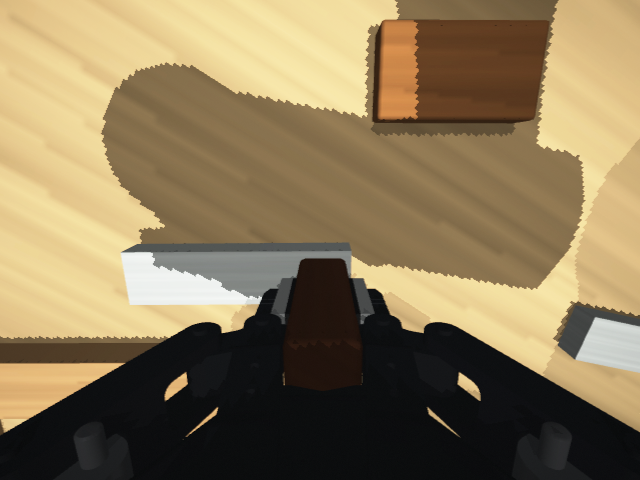

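View pics/top4c.png

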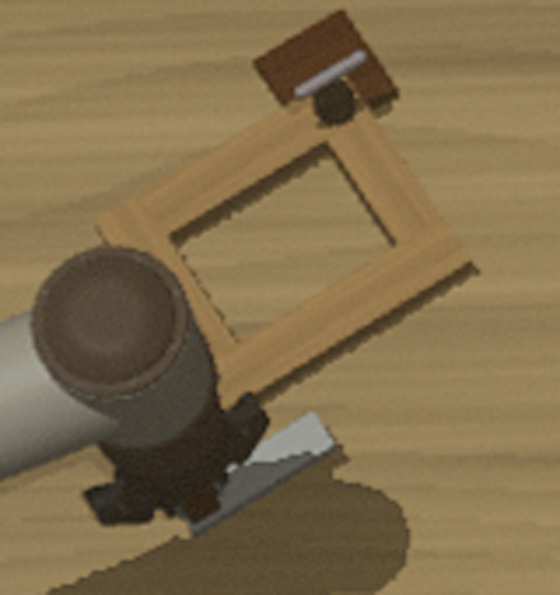

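View pics/scene4c.png

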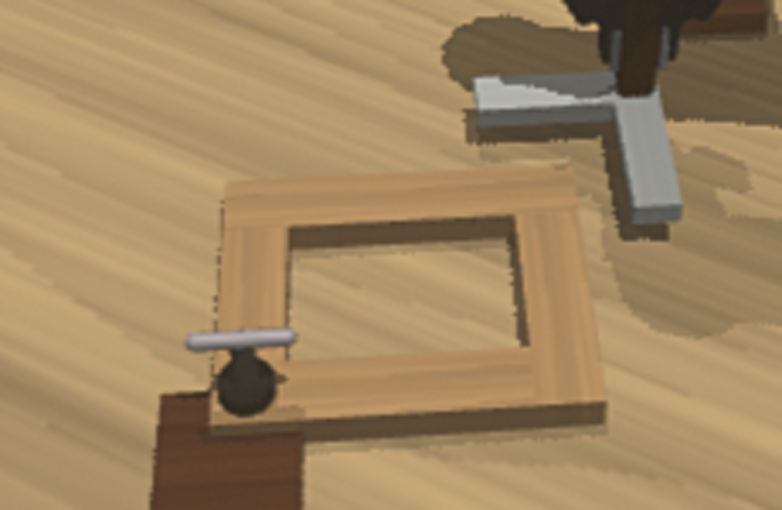

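Wrist view: the held leg (row 245–305) and the long rail's edge (row 362) are parallel. Scene view: the frame's near corner is at about (338,319). I'll compute the remaining offset.

Run:
```python
from fit import *
s=readout.read_state();print(s["clock"],np.round(s["position"],1),np.round(s["ee_rot"],4))
p=optics.get_image("scene")
z=22
L=[(0,0,z),(220,0,z),(0,180,z),(180,40,z),(40,40,z)]
uv=np.array([(572,166),(228,183),(606,403),(290,228),(516,216)])/3.4+[170,270]
q,r=fit([(p,L,uv)],[611,19,-1.03]);print("frame scene",q,np.abs(r).max())
pt=optics.get_image("top")
uvt=np.array([(192,472),(482,300),(52,258),(210,391),(390,281),(135,270)])/4+[215,60]
Lt=[(0,0,z),(220,0,z),(0,180,z),(40,40,z),(180,40,z),(40,140,z)]
q,r=fit([(p,L,uv),(pt,Lt,uvt)],[611,19,-1.03]);print("frame both",q)
h=s["position"][2]-38
z=16+h
L=[(105,15,z),(105,-15,z),(15,105,z),(-15,105,z),(15,15,z)]
uv=np.array([(480,108),(476,78),(634,221),(682,205),(614,108)])/3.4+[170,270]
# bottom edge of visible ends excluded
print(fit([(p,L[4:]+L[:2]+L[3:4],np.array([(617,102),(481,108),(476,78),(682,206)])/3.4+[170,270])],[540,33,-1.03]))
w=optics.get_image("wrist")
a,b=onz(w,(5,363),22),onz(w,(140,362),22);d=b-a;print("rail top edge",a,b,np.arctan2(-d[1],-d[0]),np.arctan2(d[1],d[0]))
c,e=onz(w,(130,305),z),onz(w,(235,304),z);print("inner leg edge",c,e)
n=np.array([-np.sin(q[2]),np.cos(q[2])]);print("gap y:",(a-c)[:2]@n)
print("leg outer end",onz(w,(123,253),z),"inner",c)
```

```text
5.4667 [542.2  32.7  58.1] [-2.664e-01  9.639e-01  1.000e-04  8.000e-04]
frame scene [611.93706913  21.47270735  -1.03531881] 0.47125300424164607
frame both [611.25190411  20.3423401   -1.03355482]
(array([540.29782342,  34.21464387,  -1.04198941]), array([[-0.06397632,  0.40575715],
       [-0.42507364,  0.20348482],
       [ 0.29034601, -0.42443877],
       [ 0.19336453, -0.19479777]]))
rail top edge [ 697.21237329 -104.41429662   22.        ] [653.34059818 -32.69488496  22.        ] -1.0218080144531345 2.119784639136659
inner leg edge [609.54954829 -48.79121301  36.09595819] [ 5.79664057e+02 -1.25291227e-01  3.60959582e+01]
gap y: 46.84708912516476
leg outer end [583.67059286 -63.24950767  36.09595819] inner [609.54954829 -48.79121301  36.09595819]
```

>>> move_arm([
  [-1, 0, 0, -10, 0, 0, 0],
  [-1, 0, 0, -17, 0, 0, 0],
  [-1, 14, -2, -18, 0, 0, 0],
  [-1, 28, -5, -18, 0, 0, 0],
  [-1, 28, -5, -18, 0, 0, 0],
])

```text
clock: 6.03
position: [572.3, 27.9, 38.6]
ee_rot: [-0.267, 0.964, -0.0, 0.001]
contact_force: [0.5, -0.4, -2.3]
gripper_width: 23.3
```

>>> move_arm([
  [-1, 0, 0, 0, 0, 0, 0],
  [-1, 0, 0, 0, 0, 0, 0],
  [-1, 0, 0, -1, 0, 0, 0],
])

```text
clock: 6.28
position: [568.8, 27.7, 38.0]
ee_rot: [-0.267, 0.964, -0.0, -0.001]
contact_force: [-0.9, 0.1, 2.5]
gripper_width: 23.4
```

Run:
```python
from h import *
s=readout.read_state();print({k:np.round(v,3) for k,v in s.items() if k in("clock","position","ee_rot","contact_force","wrist_torque")})
p=optics.get_image("scene"); cv2.imwrite("pics/scene5c.png",cv2.resize(p["frame"][270:420,220:400],None,fx=4,fy=4,interpolation=cv2.INTER_CUBIC))
p=optics.get_image("wrist"); cv2.imwrite("pics/wrist5.png",p["frame"])
```

```text
{'clock': np.float64(6.283), 'position': array([568.798,  27.726,  38.007]), 'ee_rot': array([-0.267,  0.964, -0.   , -0.001]), 'contact_force': array([-0.865,  0.073,  2.511]), 'wrist_torque': array([0.113, 0.438, 0.015])}
```

View pics/scene5c.png

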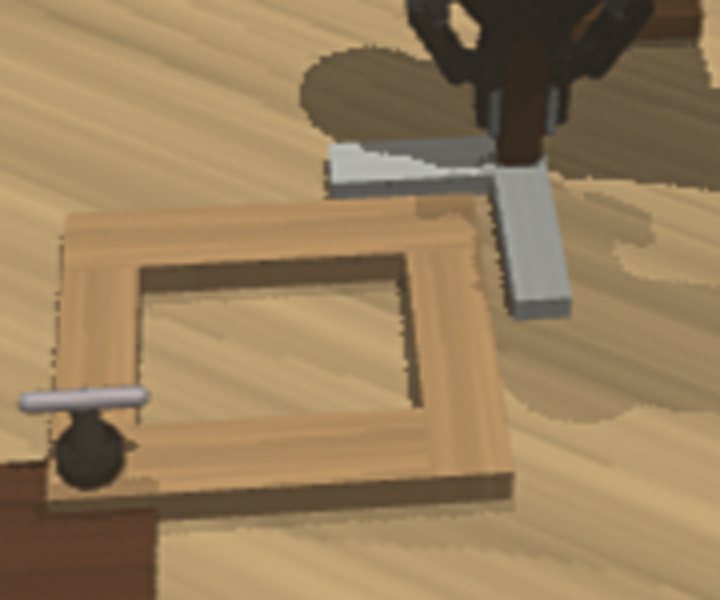

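View pics/wrist5.png

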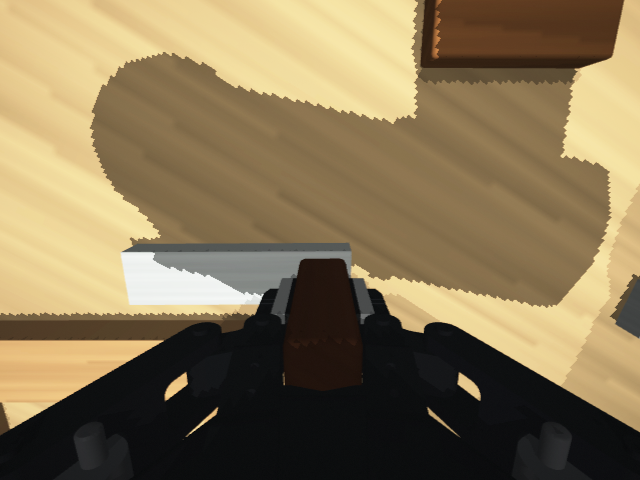

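>>> move_arm([
  [-1, 4, -1, 0, 0, 0, 0],
  [-1, 8, -2, 0, 0, 0, 0],
  [-1, 12, -2, 0, 0, 0, 0],
  [-1, 16, -3, 0, 0, 0, 0],
  [-1, 16, -3, 0, 0, 0, 0],
])

```text
clock: 6.8
position: [587.0, 24.8, 38.3]
ee_rot: [-0.267, 0.964, -0.0, 0.001]
contact_force: [0.5, 0.3, -2.8]
gripper_width: 23.0
```

>>> move_arm([
  [-1, 1, 0, 0, 0, 0, 0],
  [-1, 2, 0, 0, 0, 0, 0],
  [-1, 3, 0, 0, 0, 0, 0],
])

```text
clock: 7.05
position: [588.7, 24.8, 38.2]
ee_rot: [-0.267, 0.964, 0.0, -0.0]
contact_force: [0.7, 0.6, -2.4]
gripper_width: 23.4
```

Run:
```python
from h import *
s=readout.read_state();print({k:np.round(v,3) for k,v in s.items() if k in("clock","position","ee_rot","contact_force","wrist_torque")})
p=optics.get_image("scene"); cv2.imwrite("pics/scene6c.png",cv2.resize(p["frame"][270:420,220:400],None,fx=4,fy=4,interpolation=cv2.INTER_CUBIC))
```

```text
{'clock': np.float64(7.05), 'position': array([588.666,  24.821,  38.196]), 'ee_rot': array([-0.267,  0.964,  0.   , -0.   ]), 'contact_force': array([ 0.663,  0.589, -2.375]), 'wrist_torque': array([ 0.04 ,  0.104, -0.029])}
```

View pics/scene6c.png

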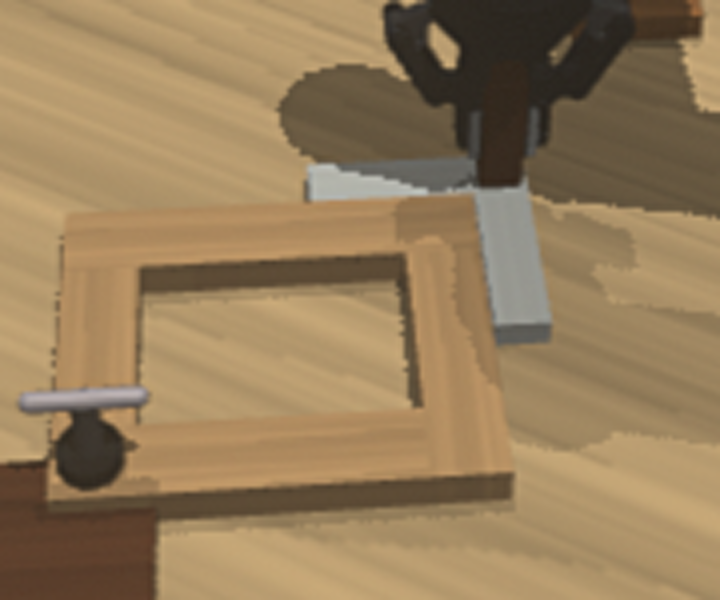

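The scene crop shows both legs within a few mm of the faces. I press in stepwise along the diagonal, watching the force.

>>> move_arm([
  [-1, 1, 0, 0, 0, 0, 0],
  [-1, 2, -0.5, -0.5, 0, 0, 0],
  [-1, 3, -1, -0.5, 0, 0, 0],
  [-1, 3, -1, -0.5, 0, 0, 0],
])

```text
clock: 7.43
position: [590.9, 24.4, 38.1]
ee_rot: [-0.267, 0.964, 0.0, -0.001]
contact_force: [-4.1, 2.8, 1.3]
gripper_width: 23.8
```

>>> move_arm([
  [-1, 1, 0, 0, 0, 0, 0],
  [-1, 2, -0.5, 0, 0, 0, 0],
  [-1, 2, -0.5, 0, 0, 0, 0],
])

```text
clock: 7.68
position: [591.0, 24.4, 38.2]
ee_rot: [-0.267, 0.964, 0.001, -0.002]
contact_force: [-9.3, 6.8, 5.2]
gripper_width: 23.3
```

>>> move_arm([
  [-1, 1, 0, 0, 0, 0, 0],
  [-1, 1, 0, 0, 0, 0, 0],
])

```text
clock: 7.85
position: [591.2, 24.4, 38.3]
ee_rot: [-0.267, 0.964, 0.001, -0.003]
contact_force: [-11.8, 7.8, 8.2]
gripper_width: 23.6
```

>>> move_arm([
  [-1, 1, 0.5, 0, 0, 0, 0],
  [-1, 2, 1, 0, 0, 0, 0],
  [-1, 2, 1, 0, 0, 0, 0],
])

```text
clock: 8.1
position: [592.0, 24.9, 38.4]
ee_rot: [-0.266, 0.964, 0.001, -0.005]
contact_force: [-14.6, 6.5, 9.3]
gripper_width: 23.6
```

>>> move_arm([
  [-1, 1, 0.5, 0, 0, 0, 0],
  [-1, 1, 0.5, 0, 0, 0, 0],
  [-1, 1, 0.5, 0, 0, 0, 0],
  [-1, 1, 0.5, 0, 0, 0, 0],
])

```text
clock: 8.43
position: [592.1, 25.1, 38.4]
ee_rot: [-0.266, 0.964, 0.001, -0.005]
contact_force: [-16.2, 5.2, 12.8]
gripper_width: 23.4
```

Run:
```python
from h import *
s=readout.read_state();print({k:np.round(v,3) for k,v in s.items() if k in("clock","position","ee_rot","contact_force","wrist_torque")})
f=s["contact_force"];c,q=np.cos(-1.0336),np.sin(-1.0336);print("frame x,y force",f[0]*c+f[1]*q,-f[0]*q+f[1]*c)
p=optics.get_image("scene"); cv2.imwrite("pics/scene7c.png",cv2.resize(p["frame"][270:420,220:400],None,fx=4,fy=4,interpolation=cv2.INTER_CUBIC))
p=optics.get_image("wrist"); cv2.imwrite("pics/wrist7.png",p["frame"])
```

```text
{'clock': np.float64(8.433), 'position': array([592.061,  25.055,  38.445]), 'ee_rot': array([-0.266,  0.964,  0.001, -0.005]), 'contact_force': array([-16.226,   5.157,  12.813]), 'wrist_torque': array([ 1.875,  4.088, -0.192])}
frame x,y force -12.7335607914152 -11.301610202576118
```

View pics/scene7c.png

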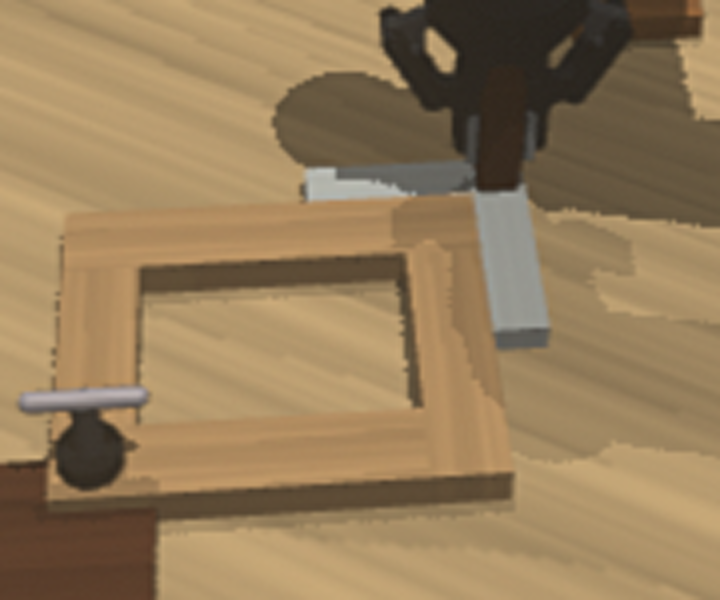

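View pics/wrist7.png

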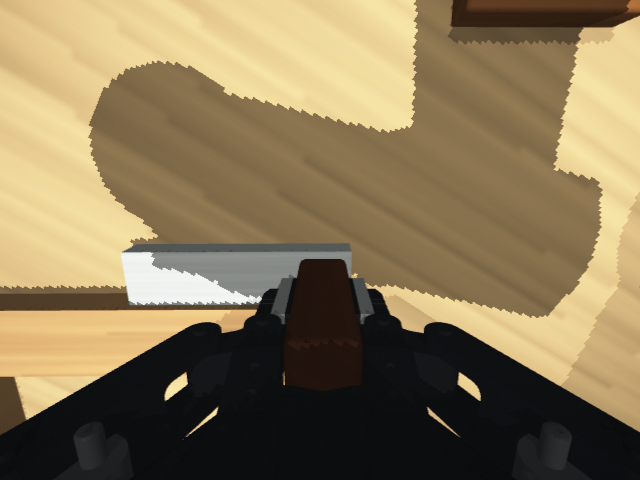

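Both faces are loaded (about 12.7 and 11.3 N) and the leg is flush with the rail in the wrist view. I hold the press for a good second.

>>> move_arm([
  [-1, 0.5, 0, 0, 0, 0, 0],
  [-1, 0.5, 0, 0, 0, 0, 0],
  [-1, 0.5, 0, 0, 0, 0, 0],
  [-1, 0.5, 0, 0, 0, 0, 0],
  [-1, 0.5, 0, 0, 0, 0, 0],
])

```text
clock: 8.95
position: [592.1, 25.0, 38.5]
ee_rot: [-0.266, 0.964, 0.001, -0.006]
contact_force: [-17.4, 6.8, 13.2]
gripper_width: 23.3
```

>>> move_arm([
  [-1, 0, 0, 0, 0, 0, 0],
  [-1, 0, 0, 0, 0, 0, 0],
  [-1, 0, 0, 0, 0, 0, 0],
  [-1, 0, 0, 0, 0, 0, 0],
  [-1, 0, 0, 0, 0, 0, 0],
])

```text
clock: 9.37
position: [592.1, 25.0, 38.5]
ee_rot: [-0.266, 0.964, 0.001, -0.006]
contact_force: [-18.1, 6.1, 12.7]
gripper_width: 23.5
```

>>> move_arm([
  [-1, 0, 0, 0, 0, 0, 0],
  [-1, 0, 0, 0, 0, 0, 0],
  [-1, 0, 0, 0, 0, 0, 0],
  [-1, 0, 0, 0, 0, 0, 0],
])

```text
clock: 9.7
position: [592.1, 25.0, 38.5]
ee_rot: [-0.266, 0.964, 0.001, -0.006]
contact_force: [-18.1, 6.1, 13.0]
gripper_width: 23.3
```

Run:
```python
from h import *
s=readout.read_state();f=s["contact_force"];c,q=np.cos(-1.0336),np.sin(-1.0336);print("frame x,y force",f[0]*c+f[1]*q,-f[0]*q+f[1]*c,f)
p=optics.get_image("scene"); f=p["frame"]
cv2.imwrite("pics/scene8c.png",cv2.resize(f[290:370,270:370],None,fx=7,fy=7,interpolation=cv2.INTER_CUBIC))
```

```text
frame x,y force -14.518535339349299 -12.45639651803025 [-18.13143197   6.09925054  12.99301353]
```

View pics/scene8c.png

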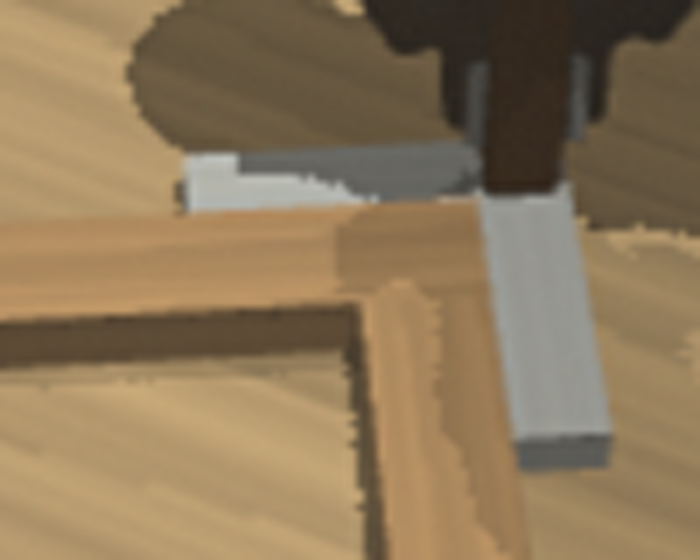

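Flush on both sides, held over 1.2 s. Now I relax the lateral load before opening.

>>> move_arm([
  [-1, -1.5, 0.5, 0, 0, 0, 0],
  [-1, -3, 1, 0.3, 0, 0, 0],
  [-1, -4, 1, 0.5, 0, 0, 0],
  [-1, -4, 1, 0.5, 0, 0, 0],
])

```text
clock: 10.08
position: [592.1, 25.3, 38.2]
ee_rot: [-0.266, 0.964, 0.0, -0.002]
contact_force: [-6.3, -1.1, 3.3]
gripper_width: 23.2
```

>>> move_arm([
  [-1, -0.8, -0.5, 0, 0, 0, 0],
  [1, -0.8, -0.5, 0, 0, 0, 0],
  [1, -0.8, -0.5, 0, 0, 0, 0],
  [1, -0.8, -0.5, 0, 0, 0, 0],
  [1, -0.8, -0.5, 0, 0, 0, 0],
])

```text
clock: 10.5
position: [594.6, 25.6, 38.7]
ee_rot: [-0.267, 0.964, -0.0, 0.001]
contact_force: [0.9, 0.5, -0.1]
gripper_width: 71.0
```

>>> move_arm([
  [1, 0, 0, 0, 0, 0, 0],
  [1, 0, 0, 0, 0, 0, 0],
  [1, 0, 0, 0, 0, 0, 0],
  [1, 0, 0, 0, 0, 0, 0],
  [1, 0, 0, 0, 0, 0, 0],
])

```text
clock: 10.92
position: [593.5, 25.4, 38.3]
ee_rot: [-0.267, 0.964, -0.0, 0.0]
contact_force: [0.1, 0.2, -0.1]
gripper_width: 85.3
```

Run:
```python
from h import *
p=optics.get_image("wrist"); cv2.imwrite("pics/wrist9.png",p["frame"])
```

```text
(no output)
```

View pics/wrist9.png

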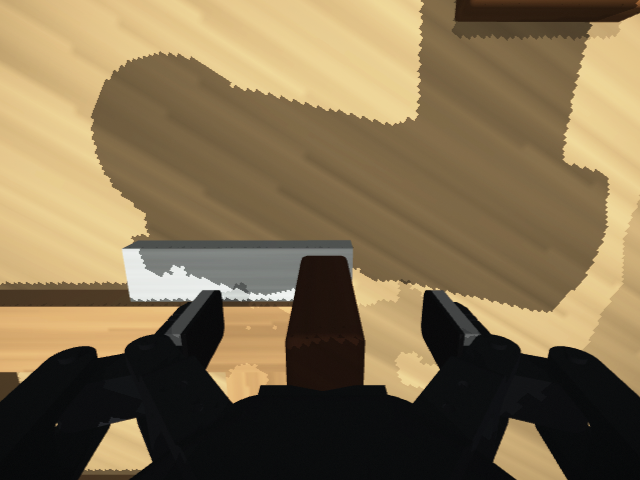

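Fingers are clear on both sides of the post (325,330) and the leg is still against the rail. I retract straight up.

>>> move_arm([
  [1, 0, 0, 15, 0, 0, 0],
  [1, 0, 0, 45, 0, 0, 0],
  [1, 0, 0, 80, 0, 0, 0],
  [1, 0, 0, 110, 0, 0, 0],
  [1, -20, 0, 140, 0, 0, 0],
])

```text
clock: 11.38
position: [575.9, 25.5, 179.9]
ee_rot: [-0.267, 0.964, -0.001, 0.001]
contact_force: [-0.0, 0.1, 0.8]
gripper_width: 85.7
```

>>> move_arm([
  [1, -35, -20, 0, 0, 0, 0],
  [1, -60, -50, 0, 0, 0, 0],
  [1, -80, -80, 0, 0, 0, 0],
  [1, -80, -100, 0, 0, 0, 0],
  [1, -80, -100, 0, 0, 0, 0],
])

```text
clock: 11.8
position: [492.0, -77.1, 178.9]
ee_rot: [-0.265, 0.964, -0.0, 0.0]
contact_force: [0.5, -0.1, 0.1]
gripper_width: 85.4
```

Run:
```python
from h import *
s=readout.read_state();print(s["clock"],s["position"],s["contact_force"])
for n,(a,b,c,d) in(("scene",(270,370,250,400)),("top",(60,230,200,360))):
    p=optics.get_image(n); f=p["frame"]
    cv2.imwrite(f"pics/{n}10.png",cv2.resize(f[a:b,c:d],None,fx=5 if n=="scene" else 3.5,fy=5 if n=="scene" else 3.5,interpolation=cv2.INTER_CUBIC))
    for k in("square_grip","gauge_grip"):
        for r in nets.tip_of(k,p)[:4]: print(n,k,np.round(r["uv"],1),round(r["conf"],2),np.round(onz(p,r["uv"],56),1))
```

```text
11.8 [492.01000412 -77.11762961 178.89372032] [ 0.46780154 -0.10917084  0.08811277]
scene square_grip [342.2 302.4] 0.95 [594.4  20.5  56. ]
scene square_grip [273.3 183.7] 0.9 [ 245.8 -355.8   56. ]
scene square_grip [173.8 192.7] 0.73 [ 417.1 -577.6   56. ]
scene gauge_grip [477.4 301.7] 0.72 [457.5 282.3  56. ]
top square_grip [502.9 245.4] 0.85 [ 414.1 -560.5   56. ]
top square_grip [420.3 317.7] 0.8 [ 248.  -351.6   56. ]
top square_grip [256.5 183.1] 0.56 [589.6  31.2  56. ]
top gauge_grip [154.1 234.9] 0.7 [466.4 282.2  56. ]
```

View pics/scene10.png

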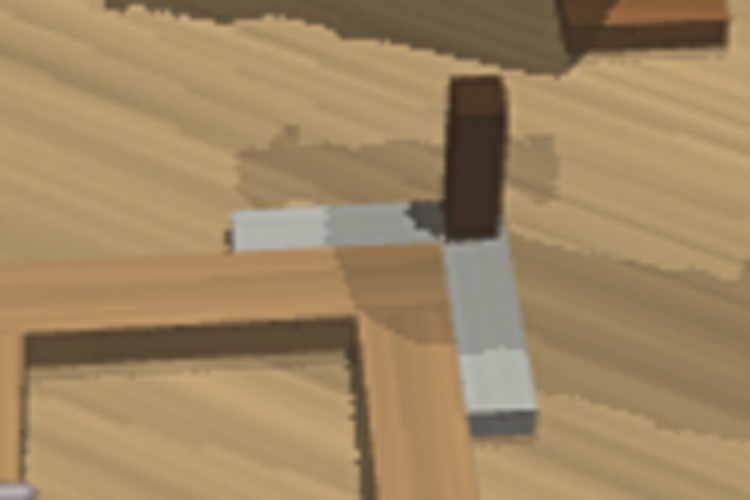

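View pics/top10.png

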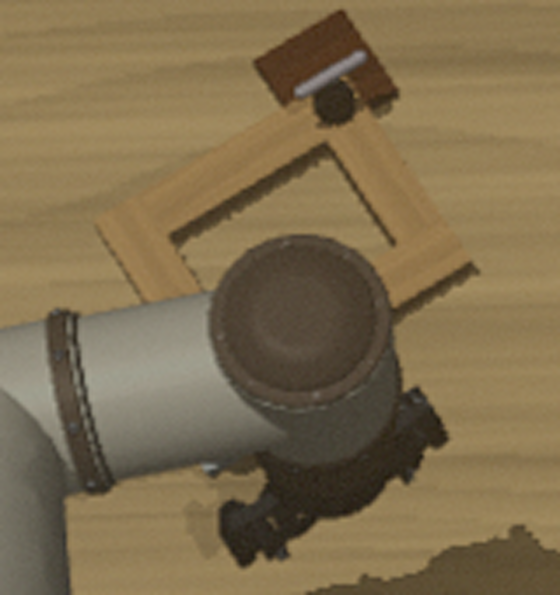

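The scene crop shows the L flat, released, with both legs flush against the corner and no gap. I hand it in.

```bash
python3 -c "
from h import *
print(workorder.job_done())"
```

```text
the job is handed in; nothing more can be done
None
```

The right-angled square is now lying flat and flush round the frame's near corner, released. I picked it up by its handle, turned it to the frame and pressed it in for over 1 s at about 14.5 N on the short rail and 12.5 N on the long rail. These forces come from the wrist sensor, not from each contact. I then eased the load, opened the gripper and backed away; I handed the job in about 12 s into the 40 s limit.

**Final checks**
- **Fit:** the last scene picture shows both legs against the faces with no visible gap. The two cameras put the handle at (594, 21) and (590, 31), and the expected point is about (591, 25.5). The up to 10 mm between them is mostly network error; the arm hid the square in the last top picture, so that view gives no independent check.
- **Gauge:** it read (457–466, 282) at the end, against (460–468, 276–287) at the start, so no movement beyond measurement scatter.
- **Robot:** the last contact force was about 0.5 N or less in every axis, with the gripper clear of everything.
- **Disagreement along the way:** a wrist-camera gap estimate at the standoff was about 8 mm larger than the others. I had read its pixels from an earlier picture than the pose used, so I discarded it and went by contact force.

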